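# Screw a new knob into the biscuit box lid

### The job

The lid of the wooden biscuit box has lost its knob. Take the new wooden knob, which is parked screw-down in the white egg cup, set its self-tapping screw in the pilot hole in the middle of the lid, and screw it in clockwise until its base sits flush on the lid; then let go. Press firmly down, about as hard as the weight of a full two-litre bottle, before you turn and all the while you turn: pressed too lightly the screw only spins in place and strips the hole. Do not force it either, for the thin lid panel cracks at about 26 N. Leave the things around it where they stand and do not knock over the egg cup.

Things in the scene. Friction and masses are not known exactly. Their poses are not given: they have to be found in the camera images.
- knob: Turned dark wooden knob, steel self-tapping screw in its underside; 60 g. Origin: centre of the flat underside; z up its axis, the screw pointing to -z. Base flange 44 mm wide, 4.5 mm thick, waist 24 mm, round fluted head 36 mm wide from z = 16 to 34 mm, top at 36.5 mm. Yaw does not matter.
- knob_grip (a point): Middle of the knob's 36 mm head, 25 mm above its underside, where to grip it. With the TCP here or 3 mm higher the fingertips are 6 to 9 mm above the underside, just clear of the flange.
- screw_tip (a point): Point of the screw, 24 mm below the knob's underside on its axis. Screw 8 mm wide, its end tapered. Under a firm push, turned clockwise seen from above, it cuts its thread and sinks 8 mm a turn. Pressed with less than about 12 N (10 to 14 N, as the wood varies) it only spins in place. Anticlockwise under push it backs out.
- pilot_hole (a point): Centre of the hole's mouth, on the top face of the lid panel, about 91 mm above the worktop. Hole 9 mm wide, vertical, in the middle of a paler ring 45 mm wide. Its depth is unknown: the point meets solid wood with the knob's underside still 3 to 6.5 mm above the panel, so 0.3 to 0.8 turn under push, in several grasps, brings it flush.
- spin (a joint): How far, in rad, the screw has spun clockwise in the hole without biting, since the start. More than 0.8 rad of it while the knob still stands over 2.5 mm off the panel strips the pilot hole. It no longer matters once the knob is nearly down.
- lid_panel: Thin pale wooden panel of the lid, 106 by 180 mm, 2 mm below the lid's frame; origin 12 mm under its top face, below the pilot hole. It gives 1 mm for each 20 N of push, the pilot_hole point with it, and springs back. 16 to 21 N is right; it cracks when pushed down more than 1.3 mm (26 N).
- biscuit_box: Wooden box, heavy, does not move: 160 mm (x) by 234 mm (y) over the lid, 93 mm high, origin at the centre of its underside. The lid is a frame 27 mm wide round a thin paler panel of 106 by 180 mm, with the pilot hole at its centre.
- egg_cup: White egg cup, 42 mm wide at the rim, 58 mm high, loose, origin at the centre of its underside. The knob's flange lies on its rim, so the knob's underside is 58 mm above the worktop, the screw hanging free inside.
- honey_jar: Honey jar with dark lid, 65 mm wide, 86 mm high, origin at its underside; leave alone.
- espresso_cup: Green and white espresso cup, 64 by 89 mm with its handle, 48 mm high, origin at its underside; leave alone.
- salt_shaker: Grey salt shaker, 44 mm wide, 90 mm high, origin at its underside; leave alone.

How it is judged:
On the way:
1. the screw stands upright in the pilot hole, the knob still more than 2 mm off the lid (horizontal distance between knob and pilot_hole below 0.003 m and angle between knob's own z axis and vertical below 0.12 rad and z of knob in the frame of pilot_hole between 0.002 and 0.009 m), for 0.1 s.
At the end, for the whole second after the job is handed in: The knob is screwed in: its underside within 1.5 mm of the lid panel, its axis within 3 mm of the pilot hole and within 3.4 degrees of upright, at rest and released; honey jar, espresso cup and salt shaker within 20 mm of where they stood; egg cup standing (z of knob in the frame of pilot_hole below 0.0015 m and horizontal distance between knob and pilot_hole below 0.003 m and angle between knob's own z axis and vertical below 0.06 rad and linear speed of knob below 0.01 m/s and distance of each of honey_jar, espresso_cup, salt_shaker from where it was at the start of the episode below 0.02 m and angle between egg_cup's own z axis and vertical below 0.3 rad); the robot touches nothing.
It fails at once if the screw is spun more than 0.8 rad in the hole without biting while the knob still stands more than 2.5 mm off the panel: the hole is stripped (value of joint spin above 0.8 rad and z of knob in the frame of pilot_hole above 0.0025 m).
It fails at once if the thin lid panel is pushed down more than 1.3 mm (about 26 N): it cracks (z of pilot_hole in the frame of biscuit_box below 0.0897 m).
It fails at once if the gripper or arm presses on the box itself with more than 20 N (contact force between any of the fingers, the arm and biscuit_box above 20 N).
It fails at once if a bystander is moved more than 20 mm or the egg cup is knocked over (distance of any of honey_jar, espresso_cup, salt_shaker from where it was at the start of the episode above 0.02 m or angle between egg_cup's own z axis and vertical above 0.6 rad).
It also fails if it takes over 72 s, if anything falls off the work surface, if the arm or the gripper's body presses on something with over 40 N, if the wrist force passes 120 N, or if a joint passes its speed limit or range.

### The arm

A 6-joint arm with a two-finger parallel gripper is mounted at the origin on a cart in front of the work surface, level with it; the furniture and walls round the work are solid. World frame = base frame: x ahead of the robot, y to its left, z up, the work surface at z = 0. Lengths are in m, angles in rad, forces in N, time in s.
With the tool pointing down it reaches from about 0.35 to 0.975 m from the base axis. Payload 4.9 kg.
Tool frame: the origin (TCP) lies between the finger pads, 19 mm behind the fingertips; this is the grasp point; z points along the fingers, y is the line along which they close (so a half turn about z gives the same grasp; the last joint's range is limited). The gripper opens to 85 mm and grips with 20 to 120 N. Pads are 22 mm wide; open, the fingers measure 114 mm over their backs; the gripper's body (76 mm by 85 mm) begins 54 mm behind the grasp point. The pads swing forward as they close: fully open they stand 13 mm farther back than shut.
Start: joints at [-1.384, 0.053, 1.613, -0, 1.476, -0.119], TCP at [0.188, -0.596, 0.25] pointing down, gripper open.
Joint ranges: [-3.01, 3.01], [-1.01, 2.22], [0.06, 2.58], [-1.02, 4.17], [0.09, 2.62], [-3.14, 3.14]. Speed limits (rad/s): [2.57, 2.57, 3.14, 3.14, 3.14, 3.14].

### API

Orientations are given as a unit quaternion [w, x, y, z].
In Python, from plant import manip gives the robot as it stands. The module is installed in compiled form; this text tells all that it offers.
- The arm moves only by the shell command python3 -m crank, which reads ROWS from standard input. ROWS is a JSON object whose key "moves" holds a list of rows, 1 to 5 of them, each of 7 numbers: the opening from 0.0 (shut) to 1.0 (fully open), then dx, dy, dz in shares of the most that a row can go, 1 being 62.5 mm, then a rotation vector rx, ry, rz in rad; each row shifts and turns the commanded pose from where the row before left it, along the tool's axes as they then stand; what a row does not reach is not made up. A row lasts 1/8 s, in which the tool goes at most 0.0625 m and 0.188 rad, less where a joint would pass 70% of its speed; a pose out of reach is approached as far as the arm can. The fingers move at their own pace and stop on an object; the grip force is fixed at half the most. Time passes only in rows, so rows that do not move let the fingers close. It prints the time, the measured TCP pose, the force, the opening and the grip force at its end. Input that does not fit is refused with a message, and nothing moves.
- manip.state(): the state, without advancing time (a new reading comes with each control period).
- manip.grab_frame(name): name is "scene" or "top" or "wrist"; returns (picture, depth): 384x512x3 uint8, red, green, blue; 384x512 float32, m along the optical axis (not along the pixel's ray), 0 where there is no reading.
- manip.camera_params(name): a dict with "intrinsics" (3x3 intrinsics, pixels), "k1" (the pictures are not rectified: a ray, as slopes to the right and down, at radius r is drawn at 1 + k1 r^2 times it, then the intrinsics apply), "xyz" and "orientation" of the camera in the world. Camera axes: x right, y down, z forward; pixel columns grow to the right and rows downward; lengths in m; the calibration is good to about 2 mm. A picture is of the moment at which its call begins: read the wrist's pose just before it. camera_params takes no time and is no camera call; for the wrist camera it gives the pose at the moment of the call.
- manip.job_done(): hands the job in; it is judged then, once.
Trained networks look in the newest picture that a camera, given by its name, has taken for a name from the list of things; names that differ only in an ending like _2 or _b are one class to them, and where a whole thing is asked for, a point or a joint stands for the part that bears it (a point fixed in the world has none). Each returns a list of dicts, best first, with "conf" (0 to 1); they miss things now and then, are a little off and sometimes report something else, mostly with a low value. They report only what shows in the picture. A call takes as long as a camera call.
- manip.look_for(camera, query): "extent" ([left, top, right, bottom] in pixels, round what is visible of it).
- manip.outline_of(camera, query): "region" (384x512 bool, what is visible of it) and "extent" ([left, top, right, bottom] in pixels, round what is visible of it).
- manip.mark_of(camera, query): "centre" ([row, column] in pixels: a listed point, or the origin of a listed thing).
The state is a dict: "time": time; "joint_pos": joint angles; "joint_vel": joint speeds; "joint_efforts": joint torques, N m; "tool_pos": TCP position; "tool_rot": TCP orientation; "contact_force": force on the tool from outside, world axes, zero at the start; "ft_torque": the same for the moment, N m; "gripper_width": opening from 0.0 (shut) to 1.0 (fully open); "grasp_force": force on a finger pad.
Only numpy, scipy, OpenCV 4.12 (cv2) and the standard library are available. Lean on these libraries where they do the work, as an engineer would, in place of code of your own. Each camera call takes 0.05 s, during which the arm holds its last target. There are 200 camera calls.

## Working session

There is one attempt and no reset: what is moved stays moved. The work goes in short steps, Python scripts to look and compute and a shell command to move; the robot and the scene stay as the last step left them, time stands still between calls to the robot, and variables do not carry over. Pictures are saved under pics/ and viewed, at most 10 in all, crops included, and the job is handed in when it is done.

```bash
mkdir -p pics; cat > h.py <<'E'
import numpy as np, cv2
from scipy.spatial.transform import Rotation as R
from plant import manip
def rot(q): return R.from_quat([q[1],q[2],q[3],q[0]])
def ray(cam,row,col,p=None):
    p=p or manip.camera_params(cam); K=np.array(p["intrinsics"]); k=p["k1"]
    d=cv2.undistortPoints(np.array([[[col,row]]],float),K,np.array([k,0,0,0,0.]))[0,0]
    return np.array(p["xyz"]),rot(p["orientation"]).apply([d[0],d[1],1.])
def onplane(cam,row,col,z,p=None):
    o,d=ray(cam,row,col,p); return o+d*(z-o[2])/d[2]
def atdepth(cam,row,col,dep,p=None):
    o,d=ray(cam,row,col,p); return o+d*dep
def meet(r1,r2):
    (o1,d1),(o2,d2)=r1,r2
    s=np.linalg.lstsq(np.c_[d1,-d2],o2-o1,rcond=None)[0]
    a,b=o1+s[0]*d1,o2+s[1]*d2; return (a+b)/2,np.linalg.norm(a-b)
def save(name,im): cv2.imwrite("pics/"+name,im[:,:,::-1])
E
python3 - <<'E'
from h import *
np.set_printoptions(precision=4,suppress=True)
s=manip.state(); print(s["time"],s["tool_pos"],s["tool_rot"],s["contact_force"],s["gripper_width"])
ims=[]
for c in ["scene","top","wrist"]:
    im,d=manip.grab_frame(c); ims.append(im); p=manip.camera_params(c); print(c,p["xyz"],p["orientation"],p["k1"],p["intrinsics"][0])
    for q in ["knob","knob_grip","pilot_hole","egg_cup","biscuit_box","honey_jar","espresso_cup","salt_shaker"]:
        m=manip.mark_of(c,q)
        for x in m[:1]:
            r,cc=x["centre"]; ri,ci=int(np.clip(r,0,383)),int(np.clip(cc,0,511))
            print(q,round(x["conf"],2),np.round([r,cc],1),atdepth(c,r,cc,d[ri,ci],p),d[ri,ci])
save("a.png",cv2.resize(np.vstack([np.hstack(ims[:2]),np.hstack([ims[2],ims[2]*0])]),(800,600)))
E
```

```text
0.0 [ 0.188  -0.5954  0.2488] [-0.001   0.9883  0.1523 -0.    ] [ 0.5952  0.5978 -0.6119] 1.0060490030257596
scene [0.102  0.5539 0.9708] [ 0.1123 -0.2844  0.8842 -0.3533] -0.016664842239672528 [462.9035   0.     255.8704]
knob 0.62 [203.2 322.2] [ 0.4268 -0.1975  0.0833] 1.1947623
knob_grip 0.76 [199.1 325.6] [ 0.4237 -0.2078  0.0917] 1.1932057
pilot_hole 0.7 [262.3 197.1] [0.5657 0.134  0.0896] 1.0597433
egg_cup 0.76 [219.9 321.6] [ 0.4246 -0.2062  0.0092] 1.2525333
biscuit_box 0.81 [284.2 201.2] [0.5196 0.1738 0.0914] 1.017717
honey_jar 0.78 [213.8 204.5] [ 0.6778 -0.02    0.0385] 1.2279625
espresso_cup 0.86 [180.8 341.8] [ 0.447  -0.3586  0.0217] 1.3378242
salt_shaker 0.96 [243.9 163.6] [0.6996 0.1144 0.0344] 1.1643087
top [ 0.4581 -0.1089  1.3761] [-0.0288  0.7113 -0.7016  0.0328] -0.07163753582419931 [456.0324   0.     260.6462]
knob 0.51 [245.4 292.3] [ 0.4308 -0.206   0.0918] 1.2775307
knob_grip 0.45 [242.9 296.8] [ 0.4378 -0.219   0.0867] 1.2832295
pilot_hole 0.92 [200.3 172.5] [0.5531 0.1343 0.0891] 1.2891556
biscuit_box 0.77 [200.4 180.7] [0.553  0.1107 0.0904] 1.287945
honey_jar 0.45 [149.1 234.9] [ 0.6191 -0.0635  0.5278] 0.85887945
wrist [ 0.2665 -0.5722  0.3732] [ 0.1304  0.7962 -0.5831 -0.0951] -0.08499710968471152 [318.0664   0.     249.7181]
```

View pics/a.png

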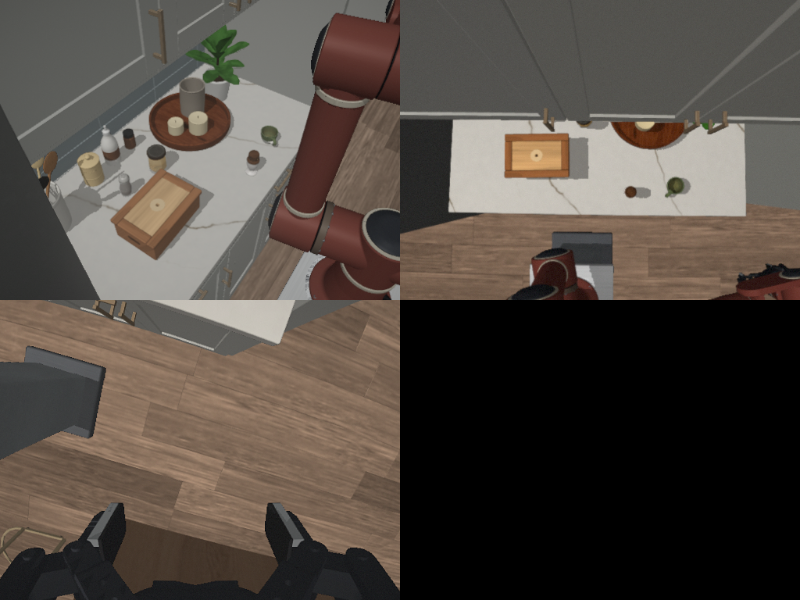

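The picture shows the knob on its egg cup at about (253,158) in the scene view and the box with the pilot hole at about (537,155) in the top view. I'm moving the wrist above the knob for a closer look.

The manual's scale: shifts go in shares of 62.5 mm. Converting my numbers, 0.043 m is 0.688, -0.037 m is -0.592.

```bash
echo '{"moves":[[1, 0.688, -0.592, 0, 0, 0, 0], [1, 0.688, -0.592, 0, 0, 0, 0], [1, 0.688, -0.592, 0, 0, 0, 0], [1, 0.688, -0.592, 0, 0, 0, 0], [1, 0.688, -0.592, 0, 0, 0, 0]]}' | python3 -m crank; echo '{"moves":[[1, 0.688, -0.592, 0, 0, 0, 0], [1, 0.688, -0.592, 0, 0, 0, 0], [1, 0.688, -0.592, 0, 0, 0, 0], [1, 0, 0, 0, 0, 0, 0]]}' | python3 -m crank
cat > look.py <<'E'
from h import *
import sys
np.set_printoptions(precision=4,suppress=True)
s=manip.state(); print(s["time"],s["tool_pos"],s["tool_rot"],s["joint_pos"],s["contact_force"])
p=manip.camera_params("wrist"); im,d=manip.grab_frame("wrist")
save(sys.argv[1]+".png",im); np.savez("pics/"+sys.argv[1],im=im,d=d,xyz=p["xyz"],q=p["orientation"])
for q in sys.argv[2:]:
    for x in manip.mark_of("wrist",q)[:1]:
        r,c=x["centre"]; dd=d[int(np.clip(r,0,383)),int(np.clip(c,0,511))]
        print(q,round(x["conf"],2),np.round([r,c],1),atdepth("wrist",r,c,dd,p),dd,"ray",*ray("wrist",r,c,p))
E
python3 look.py w1 knob knob_grip egg_cup espresso_cup
```

```text
time: 1.98
tool_pos: [0.3382, -0.3533, 0.2502]
tool_rot: [0.0, 0.988, 0.152, 0.0]
contact_force: [0.6, -0.6, 0.7]
gripper_width: 1.002
grasp_force: 0.0
time: 2.48
tool_pos: [0.4284, -0.2074, 0.2502]
tool_rot: [-0.0, 0.988, 0.155, 0.0]
contact_force: [-0.1, -0.2, -1.4]
gripper_width: 0.995
grasp_force: 0.0
2.475 [ 0.4284 -0.2074  0.2502] [-0.      0.9879  0.1554  0.0003] [-0.6076 -0.3174  1.9482  0.0005  1.5104  0.6512] [-0.0864 -0.242  -1.4006]
knob 0.63 [174.3 260.8] [ 0.4421 -0.2147  0.0921] 0.28938556 ray [ 0.5065 -0.1831  0.3735] [-0.2227 -0.1093 -0.9724]
knob_grip 0.75 [184.  260.4] [ 0.4335 -0.2172  0.0932] 0.29115224 ray [ 0.5065 -0.1831  0.3735] [-0.2506 -0.117  -0.9627]
egg_cup 0.65 [164.3 258.5] [ 0.4477 -0.211   0.0793] 0.29943553 ray [ 0.5065 -0.1831  0.3735] [-0.1965 -0.0933 -0.9824]
espresso_cup 0.73 [195.5 382.6] [ 0.4502 -0.3558  0.0446] 0.345838 ray [ 0.5065 -0.1831  0.3735] [-0.1629 -0.4993 -0.951 ]
```

View pics/w1.png

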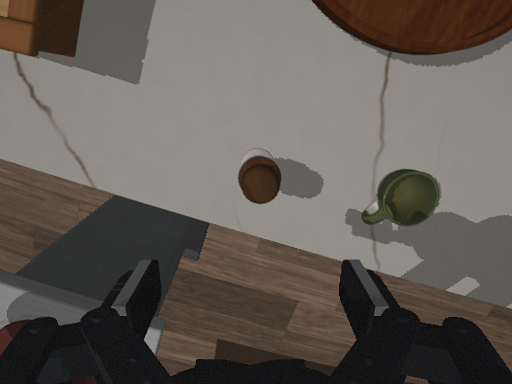

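The knob is at about (262,182) in the wrist view, sitting on the egg cup, with the espresso cup well to the right at (405,195). Next I'll turn the wrist anticlockwise, which leaves clockwise range for screwing and gives a second view.

```bash
for i in 1 2 3; do echo '{"moves":[[1, 0, 0, 0, 0, 0, -0.187], [1, 0, 0, 0, 0, 0, -0.187], [1, 0, 0, 0, 0, 0, -0.187], [1, 0, 0, 0, 0, 0, -0.187], [1, 0, 0, 0, 0, 0, -0.187]]}' | python3 -m crank >/dev/null; done; echo '{"moves":[[1, 0, 0, 0, 0, 0, -0.024], [1, 0, 0, 0, 0, 0, 0]]}' | python3 -m crank
python3 look.py w2 knob_grip
cat > fit.py <<'E'
from h import *
import sys
# head-circle fit: points between z1,z2 in the cloud near (x,y)
def cloud(f):
    a=np.load("pics/"+f+".npz"); d=a["d"]; K=np.array(manip.camera_params("wrist")["intrinsics"]); k=manip.camera_params("wrist")["k1"]
    r,c=np.indices(d.shape); pts=np.stack([c,r],-1).reshape(-1,1,2).astype(float)
    u=cv2.undistortPoints(pts,K,np.array([k,0,0,0,0.]))[:,0]; dd=d.ravel()
    P=np.c_[u*dd[:,None],dd]; W=rot(a["q"]).apply(P)+a["xyz"]; W[dd==0]=np.nan
    return W.reshape(*d.shape,3),a["im"]
E
cat > knob.py <<'E'
from fit import *
for f in sys.argv[3:]:
    W,im=cloud(f); x,y=map(float,sys.argv[1:3])
    m=(np.hypot(W[...,0]-x,W[...,1]-y)<.04)&(W[...,2]>.078)&(W[...,2]<.12)
    P=W[m]; top=np.percentile(P[:,2],95)
    h=P[P[:,2]>top-.012]; (cx,cy),rr=cv2.minEnclosingCircle(h[:,:2].astype(np.float32))
    t=P[P[:,2]>top-.003]
    print(f,len(P),"top",round(top,4),"circle",round(cx,4),round(cy,4),round(rr,4),"head mean",h.mean(0).round(4),"mid",((h.max(0)+h.min(0))/2).round(4),"topmean",t.mean(0).round(4))
E
python3 knob.py 0.435 -0.215 w1 w2
python3 - <<'E'
from h import *
def md(f):
    a=np.load("pics/"+f+".npz"); return dict(intrinsics=manip.camera_params("wrist")["intrinsics"],k1=manip.camera_params("wrist")["k1"],xyz=a["xyz"],orientation=a["q"])
for f in("w1","w2"): print(md(f)["xyz"])
E
```

```text
time: 4.85
tool_pos: [0.4267, -0.2109, 0.25]
tool_rot: [-0.0, 0.005, 1.0, -0.0]
contact_force: [-0.2, -0.4, 0.4]
gripper_width: 0.998
grasp_force: 0.0
4.85 [ 0.4267 -0.2109  0.25  ] [-0.      0.0053  1.     -0.    ] [-0.6154 -0.3167  1.948  -0.0001  1.5103 -2.1756] [-0.1547 -0.4214  0.4073]
knob_grip 0.8 [190.9 243.8] [ 0.4312 -0.2173  0.0946] 0.29170585 ray [ 0.3447 -0.2109  0.3732] [ 0.2965 -0.0219 -0.9553]
w1 1209 top 0.0938 circle 0.4314 -0.2171 0.0185 head mean [ 0.433  -0.2165  0.0917] mid [ 0.4315 -0.2172  0.0886] topmean [ 0.4318 -0.217   0.0925]
w2 1202 top 0.094 circle 0.4309 -0.2175 0.0186 head mean [ 0.4288 -0.2175  0.0917] mid [ 0.4306 -0.2173  0.0885] topmean [ 0.4303 -0.2176  0.0927]
[ 0.50648742 -0.1831092   0.37349368]
[ 0.34467219 -0.2109155   0.37321679]
```

Both views agree: the knob axis is at (0.431, -0.2173) and its top is at 0.094 m, against an expected 0.0945. Descending to grip it.

```bash
echo '{"moves":[[1, -0.0704, -0.1024, 0.48, 0, 0, 0], [1, 0, 0, 0.8, 0, 0, 0], [1, 0, 0, 0.8, 0, 0, 0], [1, 0, 0, 0.4, 0, 0, 0], [1, 0, 0, 0.168, 0, 0, 0]]}' | python3 -m crank; echo '{"moves":[[1, 0, 0, 0, 0, 0, 0]]}' | python3 -m crank;echo '{"moves":[[0, 0, 0, 0, 0, 0, 0], [0, 0, 0, 0, 0, 0, 0], [0, 0, 0, 0, 0, 0, 0], [0, 0, 0, 0, 0, 0, 0], [0, 0, 0, 0, 0, 0, 0]]}' | python3 -m crank;echo '{"moves":[[0, 0, 0, 0, 0, 0, 0], [0, 0, 0, 0, 0, 0, 0]]}' | python3 -m crank
```

```text
time: 5.58
tool_pos: [0.4305, -0.2159, 0.0826]
tool_rot: [-0.001, 0.004, 1.0, 0.001]
contact_force: [0.2, 0.3, 0.7]
gripper_width: 0.996
grasp_force: 0.0
time: 5.7
tool_pos: [0.4315, -0.2166, 0.0845]
tool_rot: [-0.0, 0.004, 1.0, 0.0]
contact_force: [0.1, -0.2, 0.4]
gripper_width: 1.003
grasp_force: 0.0
time: 6.32
tool_pos: [0.4321, -0.217, 0.0857]
tool_rot: [0.001, 0.003, 1.0, -0.0]
contact_force: [-0.8, 2.0, 4.8]
gripper_width: 0.398
grasp_force: 59.4
time: 6.58
tool_pos: [0.4321, -0.2169, 0.0857]
tool_rot: [0.001, 0.003, 1.0, -0.0]
contact_force: [-0.2, 1.5, 5.6]
gripper_width: 0.402
grasp_force: 59.4
```

In the tool's units: -0.045 m is -0.72, -0.03 m is -0.48.

```bash
echo '{"moves":[[0, 0, 0, -0.16, 0, 0, 0], [0, 0, 0, -0.48, 0, 0, 0], [0, 0, 0, -0.72, 0, 0, 0], [0, 0, 0, -0.72, 0, 0, 0], [0, 0, 0, 0, 0, 0, 0]]}' | python3 -m crank;  echo '{"moves":[[0, -0.32, 0.48, 0, 0, 0, 0], [0, -0.352, 0.8, 0, 0, 0, 0], [0, -0.352, 0.8, 0, 0, 0, 0], [0, -0.352, 0.8, 0, 0, 0, 0], [0, -0.352, 0.8, 0, 0, 0, 0]]}' | python3 -m crank; echo '{"moves":[[0, -0.32, 0.752, 0, 0, 0, 0], [0, 0, 0, 0, 0, 0, 0], [0, 0, 0, 0, 0, 0, 0]]}' | python3 -m crank
python3 look.py w3 pilot_hole knob screw_tip
python3 - <<'E'
from h import *
im,d=manip.grab_frame("top"); 
for q in("pilot_hole","egg_cup"):
  for x in manip.mark_of("top",q)[:1]: print(q,x["conf"],x["centre"],onplane("top",*x["centre"],.091))
E
```

```text
time: 7.2
tool_pos: [0.4334, -0.218, 0.2197]
tool_rot: [0.004, 0.003, 1.0, -0.003]
contact_force: [0.5, 1.6, -0.6]
gripper_width: 0.401
grasp_force: 59.7
time: 7.82
tool_pos: [0.5407, 0.0144, 0.2131]
tool_rot: [-0.001, 0.003, 1.0, -0.0]
contact_force: [0.1, -0.6, -0.4]
gripper_width: 0.403
grasp_force: 59.8
time: 8.2
tool_pos: [0.5605, 0.0594, 0.2132]
tool_rot: [-0.001, 0.003, 1.0, -0.0]
contact_force: [0.5, 0.0, 0.2]
gripper_width: 0.4
grasp_force: 59.9
8.2 [0.5605 0.0594 0.2132] [-0.0012  0.0032  1.     -0.0002] [-0.0262 -0.0661  1.7932 -0.0005  1.4169 -1.5905] [0.5001 0.0362 0.1673]
pilot_hole 0.55 [198.3 333.8] [0.5634 0.1291 0.0842] 0.26605022 ray [0.4788 0.059  0.3366] [ 0.318   0.2633 -0.9488]
knob 0.56 [252.1 251.1] [0.5423 0.0591 0.2176] 0.13303575 ray [0.4788 0.059  0.3366] [ 0.4774  0.0008 -0.8947]
pilot_hole 0.98 [199.4, 174.7] [0.55559537 0.12773038 0.091     ]
egg_cup 0.57 [244.9, 294.3] [ 0.43222062 -0.21170293  0.091     ]
```

View pics/w3.png

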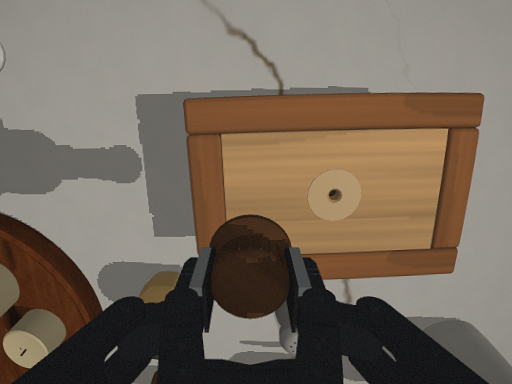

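The pale ring with the pilot hole is at about (334,195), and the knob is held squarely at (250,265). I'm going to the far side and turning the wrist for a second, independent view.

In the tool's units: 0.05 m is 0.8.

```bash
echo '{"moves":[[0, 0, 0.8, 0, 0, 0, 0], [0, 0, 0.8, 0, 0, 0, 0], [0, 0, 0.8, 0, 0, 0, 0], [0, 0, 0, 0, 0, 0, 0], [0, 0, 0, 0, 0, 0, 0]]}' | python3 -m crank;python3 look.py w4 pilot_hole; echo '{"moves":[[0, 0, 0, 0, 0, 0, -0.187], [0, 0, 0, 0, 0, 0, -0.187], [0, 0, 0, 0, 0, 0, -0.187], [0, 0, 0, 0, 0, 0, -0.187], [0, 0, 0, 0, 0, 0, -0.187]]}' | python3 -m crank;  echo '{"moves":[[0, 0, 0, 0, 0, 0, -0.187], [0, 0, 0, 0, 0, 0, -0.178], [0, 0, 0, 0, 0, 0, 0], [0, 0, 0, 0, 0, 0, 0]]}' | python3 -m crank
python3 look.py w5 pilot_hole
cat > ring.py <<'E'
from fit import *
# orthographic view of plane z at 0.25 mm/px, centred on (.556,.13)
def ortho(f,z=.091,c=(.556,.130),n=400,s=.00025):
    a=np.load("pics/"+f+".npz"); p=manip.camera_params("wrist"); K=np.array(p["intrinsics"])
    g=(np.arange(n)-n/2)*s; X,Y=np.meshgrid(c[0]+g,c[1]+g)
    Pc=rot(a["q"]).inv().apply(np.stack([X,Y,X*0+z],-1).reshape(-1,3)-a["xyz"])
    uv=cv2.projectPoints(Pc,np.zeros(3),np.zeros(3),K,np.array([p["k1"],0,0,0,0.]))[0].reshape(n,n,2).astype(np.float32)
    return cv2.remap(a["im"],uv[...,0],uv[...,1],cv2.INTER_LINEAR)
o=[]
for f in sys.argv[1:]:
    W,_=cloud(f); m=np.hypot(W[...,0]-.556,W[...,1]-.130)<.02; z=np.median(W[m][:,2])
    im=ortho(f); g=cv2.medianBlur(cv2.cvtColor(im,cv2.COLOR_RGB2LAB),7); o.append(im)
    gr=cv2.GaussianBlur(cv2.cvtColor(im,cv2.COLOR_RGB2GRAY),(7,7),0)
    c=cv2.HoughCircles(gr,cv2.HOUGH_GRADIENT_ALT,1.5,400,param1=60,param2=.5,minRadius=82,maxRadius=98)
    h=(gr<90).astype(np.uint8); n,l,st,ce=cv2.connectedComponentsWithStats(h)
    print(f,"depth z",round(z,4),"ring",None if c is None else [(.556+(x-200)*.00025,.130+(y-200)*.00025,r*.00025) for x,y,r in c[0]],
      "dark",[(st[i,4],(.556+(ce[i,0]-200)*.00025).round(4),(.130+(ce[i,1]-200)*.00025).round(4)) for i in range(1,n) if 300<st[i,4]<4000])
save("ortho.png",np.hstack(o)[:, :1200][::1])
E
python3 ring.py w3 w4 w5; python3 -c "
import cv2;a=cv2.imread('pics/ortho.png');cv2.imwrite('pics/ortho_s.png',cv2.resize(a,None,fx=.66,fy=.66))"
```

```text
time: 9.18
tool_pos: [0.5623, 0.209, 0.2144]
tool_rot: [-0.0, 0.003, 1.0, -0.0]
contact_force: [0.1, 0.9, -0.5]
gripper_width: 0.4
grasp_force: 60.1
9.175 [0.5623 0.209  0.2144] [-0.0001  0.0034  1.     -0.0003] [ 0.232   0.018   1.7085 -0.0006  1.4154 -1.3318] [ 0.124   0.8629 -0.4976]
pilot_hole 0.8 [194.4 152.4] [0.5626 0.1247 0.081 ] 0.26976168 ray [0.4803 0.2087 0.3377] [ 0.3051 -0.3113 -0.9515]
time: 9.9
tool_pos: [0.5626, 0.208, 0.2145]
tool_rot: [-0.0, -0.449, 0.893, -0.0]
contact_force: [0.0, -0.1, -0.3]
gripper_width: 0.399
grasp_force: 60.0
time: 10.4
tool_pos: [0.5625, 0.2088, 0.2146]
tool_rot: [0.0, -0.601, 0.799, -0.0]
contact_force: [0.4, 0.1, -0.2]
gripper_width: 0.404
grasp_force: 60.0
10.4 [0.5625 0.2088 0.2146] [ 0.     -0.601   0.7992 -0.    ] [ 0.2315  0.0179  1.7084 -0.      1.4153 -2.6289] [ 0.395   0.1186 -0.2497]
pilot_hole 0.67 [100.3 222.6] [0.562  0.1285 0.0784] 0.24774708 ray [0.5397 0.129  0.3378] [ 0.0899 -0.0017 -1.0472]
w3 depth z 0.0912 ring [(np.float32(0.55775), np.float32(0.128375), np.float32(0.02199566))] dark [(np.int32(402), np.float64(0.5063), np.float64(0.0925)), (np.int32(3570), np.float64(0.597), np.float64(0.0855)), (np.int32(1083), np.float64(0.5576), np.float64(0.1272))]
w4 depth z 0.0907 ring None dark [(np.int32(592), np.float64(0.5064), np.float64(0.0949)), (np.int32(2045), np.float64(0.5584), np.float64(0.1274)), (np.int32(1239), np.float64(0.5412), np.float64(0.1441)), (np.int32(3162), np.float64(0.5621), np.float64(0.1507)), (np.int32(1143), np.float64(0.6002), np.float64(0.1771))]
w5 depth z 0.0906 ring [(np.float32(0.5585), np.float32(0.126875), np.float32(0.02190441))] dark [(np.int32(2841), np.float64(0.5373), np.float64(0.0964)), (np.int32(1892), np.float64(0.5585), np.float64(0.1273)), (np.int32(2216), np.float64(0.5638), np.float64(0.1496)), (np.int32(322), np.float64(0.5436), np.float64(0.1466))]
```

View pics/ortho_s.png

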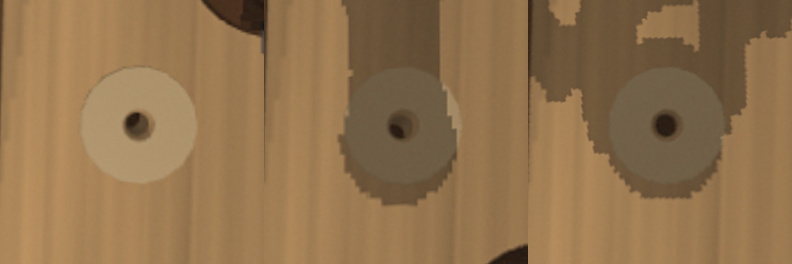

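All three views put the ring and hole centre at (0.5586, 0.1274), with the panel at 0.091 m. Next I'll check how the knob sits in the grip.

```bash
python3 - <<'E'
from fit import *
T={"w3":([.5605,.0594,.2132],[-.0012,.0032,1,-.0002]),"w4":([.5623,.209,.2144],[-.0001,.0034,1,-.0003]),"w5":([.5625,.2088,.2146],[0,-.601,.7992,0])}
for f,(t,q) in T.items():
    W,im=cloud(f); L=rot(q).inv().apply((W.reshape(-1,3)-t)).reshape(W.shape)
    i=im.astype(int); m=(np.hypot(L[...,0],L[...,1])<.03)&(abs(L[...,2])<.03)&(i[...,0]-i[...,2]>10)
    P=L[m]; top=np.percentile(P[:,2],3); h=P[P[:,2]<top+.003]
    (cx,cy),r=cv2.minEnclosingCircle(P[P[:,2]<top+.012][:,:2].astype(np.float32))
    A=np.c_[h[:,:2],np.ones(len(h))]
    print(f,len(P),"top",top.round(4),"topmean",h.mean(0).round(4),"circle",round(cx,4),round(cy,4),round(r,4))
E
```

```text
w3 6919 top -0.0081 topmean [ 0.0027 -0.0009 -0.0069] circle 0.0008 -0.0022 0.0197
w4 6908 top -0.0082 topmean [ 0.0027 -0.0009 -0.0069] circle 0.0003 -0.0011 0.0199
w5 6915 top -0.0079 topmean [ 0.0038 -0.0002 -0.0067] circle 0.0016 -0.0009 0.0196
```

```bash
echo '{"moves":[[0, 0.624, -0.1504, 0, 0, 0, 0], [0, 0.6288, -0.1504, 0.16, 0, 0, 0], [0, 0, 0, 0.56, 0, 0, 0], [0, 0, 0, 0.264, 0, 0, 0], [0, 0, 0, 0, 0, 0, 0]]}' | python3 -m crank; echo '{"moves":[[0, 0, 0, 0, 0, 0, -0.12], [0, 0, 0, 0, 0, 0, -0.12], [0, 0, 0, 0, 0, 0, 0], [0, 0, 0, 0, 0, 0, 0]]}' | python3 -m crank; python3 - <<'E'
from h import *
s=manip.state(); print(s["tool_pos"],s["tool_rot"],s["joint_pos"],s["contact_force"])
im,d=manip.grab_frame("scene"); save("s2.png",cv2.resize(im[200:330,130:290],(800,650))[:600])
E
```

```text
time: 11.12
tool_pos: [0.5578, 0.1292, 0.1513]
tool_rot: [-0.001, -0.602, 0.798, 0.001]
contact_force: [-0.7, 0.3, -0.4]
gripper_width: 0.399
grasp_force: 60.0
time: 11.62
tool_pos: [0.5594, 0.1294, 0.154]
tool_rot: [0.001, -0.693, 0.721, -0.0]
contact_force: [0.3, -0.2, -2.0]
gripper_width: 0.399
grasp_force: 60.0
[0.55944846 0.12944058 0.1539575 ] [ 5.45903922e-04 -6.93252058e-01  7.20694864e-01 -4.46026473e-04] [ 9.78023846e-02  1.03182776e-02  1.82108562e+00 -2.46050358e-05
  1.30877906e+00 -3.00497148e+00] [ 0.26143208 -0.20483292 -1.95273253]
```

View pics/s2.png

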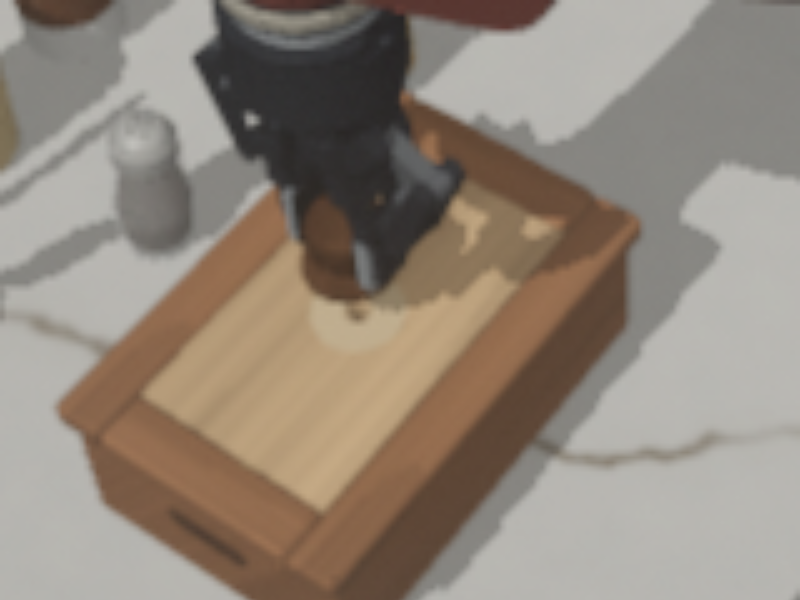

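The picture shows the knob upright in the gripper over the pale ring; the screw is just behind the hole at (355,313) in this slanted view. I'll correct by 1 mm and lower gently while watching the force.

In the tool's units: 0.003 m is 0.048, 0.001 m is 0.016.

```bash
echo '{"moves":[[0, 0.016, 0.0128, 0, 0, 0, 0], [0, 0, 0, 0.096, 0, 0, 0], [0, 0, 0, 0.048, 0, 0, 0], [0, 0, 0, 0, 0, 0, 0]]}' | python3 -m crank; echo '{"moves":[[0, 0, 0, 0.032, 0, 0, 0], [0, 0, 0, 0.032, 0, 0, 0], [0, 0, 0, 0, 0, 0, 0]]}' | python3 -m crank; echo '{"moves":[[0, 0, 0, 0.032, 0, 0, 0], [0, 0, 0, 0.016, 0, 0, 0], [0, 0, 0, 0, 0, 0, 0]]}' | python3 -m crank
```

```text
time: 12.18
tool_pos: [0.5577, 0.128, 0.1433]
tool_rot: [-0.0, -0.694, 0.72, 0.0]
contact_force: [-0.3, 0.7, -0.4]
gripper_width: 0.401
grasp_force: 60.0
time: 12.55
tool_pos: [0.5582, 0.1283, 0.14]
tool_rot: [0.0, -0.694, 0.72, 0.0]
contact_force: [0.7, 0.9, -0.0]
gripper_width: 0.402
grasp_force: 59.9
time: 12.92
tool_pos: [0.5584, 0.1284, 0.1371]
tool_rot: [0.0, -0.694, 0.72, -0.0]
contact_force: [1.3, 1.9, -0.3]
gripper_width: 0.398
grasp_force: 59.9
```

The screw is in the hole: no vertical force and only a slight side touch. Continuing down.

In the tool's units: -0.0003 m is -0.0048, 0.002 m is 0.032.

```bash
echo '{"moves":[[0, -0.0064, -0.0048, 0.032, 0, 0, 0], [0, 0, 0, 0.032, 0, 0, 0], [0, 0, 0, 0.032, 0, 0, 0], [0, 0, 0, 0, 0, 0, 0]]}' | python3 -m crank; echo '{"moves":[[0, 0, 0, 0.032, 0, 0, 0], [0, 0, 0, 0.016, 0, 0, 0], [0, 0, 0, 0.016, 0, 0, 0], [0, 0, 0, 0, 0, 0, 0]]}' | python3 -m crank
```

```text
time: 13.42
tool_pos: [0.5584, 0.1286, 0.1307]
tool_rot: [0.0, -0.694, 0.72, 0.0]
contact_force: [0.9, 1.9, -1.3]
gripper_width: 0.399
grasp_force: 59.9
time: 13.92
tool_pos: [0.5585, 0.1285, 0.127]
tool_rot: [0.0, -0.694, 0.72, 0.0]
contact_force: [0.8, 2.5, 1.5]
gripper_width: 0.402
grasp_force: 60.0
```

In the tool's units: 0.001 m is 0.016, -0.0005 m is -0.008.

```bash
echo '{"moves":[[0, -0.008, -0.0032, 0.016, 0, 0, 0], [0, 0, 0, 0, 0, 0, 0], [0, 0, 0, 0, 0, 0, 0]]}' | python3 -m crank; echo '{"moves":[[0, 0, 0, 0.016, 0, 0, 0], [0, 0, 0, 0, 0, 0, 0], [0, 0, 0, 0, 0, 0, 0]]}' | python3 -m crank
```

```text
time: 14.3
tool_pos: [0.5585, 0.1288, 0.1258]
tool_rot: [-0.0, -0.694, 0.72, 0.0]
contact_force: [0.3, 1.1, 0.3]
gripper_width: 0.406
grasp_force: 60.0
time: 14.68
tool_pos: [0.5586, 0.1289, 0.1251]
tool_rot: [-0.0, -0.694, 0.72, -0.0]
contact_force: [-0.3, 2.0, 0.1]
gripper_width: 0.4
grasp_force: 60.0
```

In the tool's units: 0.001 m is 0.016.

```bash
echo '{"moves":[[0, 0, 0, 0.016, 0, 0, 0], [0, 0, 0, 0, 0, 0, 0], [0, 0, 0, 0, 0, 0, 0]]}' | python3 -m crank
```

```text
time: 15.05
tool_pos: [0.5587, 0.1291, 0.1243]
tool_rot: [0.0, -0.694, 0.72, 0.0]
contact_force: [-1.1, 2.2, 3.5]
gripper_width: 0.399
grasp_force: 60.2
```

```bash
echo '{"moves":[[0, 0, 0, 0.016, 0, 0, 0], [0, 0, 0, 0, 0, 0, 0], [0, 0, 0, 0, 0, 0, 0]]}' | python3 -m crank; echo '{"moves":[[0, 0, 0, 0.016, 0, 0, 0], [0, 0, 0, 0, 0, 0, 0], [0, 0, 0, 0, 0, 0, 0]]}' | python3 -m crank
```

```text
time: 15.42
tool_pos: [0.5588, 0.1291, 0.1239]
tool_rot: [0.0, -0.694, 0.72, 0.0]
contact_force: [-2.2, 0.7, 6.1]
gripper_width: 0.399
grasp_force: 60.7
time: 15.8
tool_pos: [0.5589, 0.1292, 0.1236]
tool_rot: [0.0, -0.694, 0.72, 0.0]
contact_force: [-3.9, 2.7, 9.6]
gripper_width: 0.401
grasp_force: 61.0
```

Bottomed out with the underside about 5 mm above the panel, and about 3 N per commanded mm. Pressing up to roughly 18 N and easing the side load.

In the tool's units: 0.001 m is 0.016, -0.0006 m is -0.0096.

```bash
echo '{"moves":[[0, -0.0096, 0.016, 0.016, 0, 0, 0], [0, 0, 0, 0.016, 0, 0, 0], [0, 0, 0, 0, 0, 0, 0], [0, 0, 0, 0, 0, 0, 0]]}' | python3 -m crank
```

```text
time: 16.3
tool_pos: [0.5588, 0.1296, 0.1231]
tool_rot: [0.001, -0.694, 0.72, -0.001]
contact_force: [-4.8, 1.0, 14.5]
gripper_width: 0.4
grasp_force: 61.4
```

In the tool's units: 0.0008 m is 0.0128.

```bash
echo '{"moves":[[0, 0, 0, 0.0128, 0, 0, 0], [0, 0, 0, 0, 0, 0, 0], [0, 0, 0, 0, 0, 0, 0]]}' | python3 -m crank
```

```text
time: 16.68
tool_pos: [0.5589, 0.1296, 0.1229]
tool_rot: [0.001, -0.694, 0.72, -0.001]
contact_force: [-4.9, 0.7, 17.8]
gripper_width: 0.402
grasp_force: 61.7
```

```bash
echo '{"moves":[[0, 0, 0.0096, 0.0048, 0, 0, 0.08], [0, 0, 0, 0.0016, 0, 0, 0.1], [0, 0, 0, 0.0016, 0, 0, 0.1]]}' | python3 -m crank
```

```text
time: 17.05
tool_pos: [0.5591, 0.1297, 0.1226]
tool_rot: [0.002, -0.585, 0.811, -0.001]
contact_force: [-4.1, 1.1, 15.9]
gripper_width: 0.397
grasp_force: 61.6
```

It is biting: force dropped slightly and the tool sank. Continuing with a bit more feed.

In the tool's units: 0.0008 m is 0.0128, 0.0003 m is 0.0048.

```bash
echo '{"moves":[[0, 0, 0, 0.0128, 0, 0, 0.1], [0, 0, 0, 0.0048, 0, 0, 0.15], [0, 0, 0, 0.0032, 0, 0, 0.15], [0, 0, 0, 0.0032, 0, 0, 0.15]]}' | python3 -m crank
```

```text
time: 17.55
tool_pos: [0.5598, 0.1294, 0.1218]
tool_rot: [0.003, -0.342, 0.94, -0.001]
contact_force: [-2.3, -0.0, 17.4]
gripper_width: 0.399
grasp_force: 61.6
```

In the tool's units: 0.0004 m is 0.0064, 0.0003 m is 0.0048.

```bash
echo '{"moves":[[0, 0, 0, 0.0064, 0, 0, 0.17], [0, 0, 0, 0.0048, 0, 0, 0.17], [0, 0, 0, 0.0032, 0, 0, 0.17], [0, 0, 0, 0.0032, 0, 0, 0.17]]}' | python3 -m crank
```

```text
time: 18.05
tool_pos: [0.5601, 0.1286, 0.1209]
tool_rot: [0.004, -0.009, 1.0, -0.001]
contact_force: [-2.8, -3.3, 17.4]
gripper_width: 0.399
grasp_force: 61.7
```

```bash
echo '{"moves":[[0, 0.0064, -0.0128, 0.0064, 0, 0, 0.17], [0, 0, 0, 0.0048, 0, 0, 0.17], [0, 0, 0, 0.0032, 0, 0, 0.17], [0, 0, 0, 0.0032, 0, 0, 0.17]]}' | python3 -m crank
```

```text
time: 18.55
tool_pos: [0.5594, 0.1276, 0.1199]
tool_rot: [0.003, 0.325, 0.946, -0.0]
contact_force: [-5.7, -3.5, 19.5]
gripper_width: 0.402
grasp_force: 61.8
```

```bash
echo '{"moves":[[0, 0.008, -0.0224, 0, 0, 0, 0.1], [0, 0, 0, 0.0032, 0, 0, 0.17], [0, 0, 0, 0.0032, 0, 0, 0.17]]}' | python3 -m crank
```

```text
time: 18.92
tool_pos: [0.5585, 0.1274, 0.1195]
tool_rot: [0.003, 0.524, 0.852, 0.001]
contact_force: [-3.6, -1.8, 17.7]
gripper_width: 0.403
grasp_force: 61.5
```

```bash
echo '{"moves":[[0, 0.0064, -0.0048, 0.0048, 0, 0, 0.17], [0, 0, 0, 0.0032, 0, 0, 0.17], [0, 0, 0, 0.0032, 0, 0, 0.17], [0, 0, 0, 0.0032, 0, 0, 0.17]]}' | python3 -m crank; python3 -c "
from plant import manip;s=manip.state();print(s['joint_pos'],s['ft_torque'])"
```

```text
time: 19.42
tool_pos: [0.5579, 0.1278, 0.1186]
tool_rot: [0.002, 0.778, 0.629, 0.002]
contact_force: [-3.4, -0.3, 17.2]
gripper_width: 0.398
grasp_force: 61.7
[ 0.09595817  0.04236985  1.85201777 -0.00189781  1.24086386  0.30796054] [-0.17992747  0.73601762  0.00435795]
```

In the tool's units: 0.0005 m is 0.008, 0.0004 m is 0.0064.

```bash
echo '{"moves":[[0, 0.0048, 0.008, 0.0064, 0, 0, 0.17], [0, 0, 0, 0.0032, 0, 0, 0.17], [0, 0, 0, 0.0032, 0, 0, 0.17], [0, 0, 0, 0.0032, 0, 0, 0.17]]}' | python3 -m crank; python3 -c "
from plant import manip;s=manip.state();print(s['joint_pos'][5],s['ft_torque'])"
```

```text
time: 19.92
tool_pos: [0.5579, 0.1284, 0.1176]
tool_rot: [0.001, 0.943, 0.333, 0.002]
contact_force: [-5.4, -1.2, 20.8]
gripper_width: 0.403
grasp_force: 61.9
0.9881910264886995 [0.04491136 1.09518737 0.04540669]
```

In the tool's units: -0.0008 m is -0.0128, -0.0006 m is -0.0096.

```bash
echo '{"moves":[[0, -0.0128, -0.0096, 0, 0, 0, 0.12], [0, 0, 0, 0, 0, 0, 0.15]]}' | python3 -m crank; python3 -c "
from plant import manip;s=manip.state();print(s['joint_pos'][5],s['ft_torque'])"
```

```text
time: 20.18
tool_pos: [0.5574, 0.1283, 0.1175]
tool_rot: [0.001, 0.979, 0.204, 0.003]
contact_force: [-3.7, -0.8, 18.2]
gripper_width: 0.399
grasp_force: 61.7
1.2573457974310744 [0.11034408 0.65900776 0.08025095]
```

In the tool's units: -0.0004 m is -0.0064, 0.0002 m is 0.0032.

```bash
echo '{"moves":[[0, -0.0064, 0, 0.0032, 0, 0, 0.15], [0, 0, 0, 0.0016, 0, 0, 0.15], [0, 0, 0, 0, 0, 0, 0.1]]}' | python3 -m crank; python3 -c "
from plant import manip;s=manip.state();print(s['joint_pos'][5],s['ft_torque'])"
```

```text
time: 20.55
tool_pos: [0.5573, 0.1285, 0.1175]
tool_rot: [-0.0, 1.0, 0.006, 0.004]
contact_force: [-2.7, 0.9, 19.7]
gripper_width: 0.401
grasp_force: 61.7
1.6559294864623724 [0.33144425 0.48645675 0.08169843]
```

The depth has stalled at 0.1175 m while turning, after about 5.3 mm of sinking, so the knob should be flush. I'll unload, then open and check.

In the tool's units: -0.003 m is -0.048, -0.0025 m is -0.04.

```bash
echo '{"moves":[[0, 0, 0, -0.048, 0, 0, 0], [0, 0, 0, -0.04, 0, 0, 0], [0, 0, 0, 0, 0, 0, 0], [0, 0, 0, 0, 0, 0, 0]]}' | python3 -m crank
```

```text
time: 21.05
tool_pos: [0.5558, 0.1284, 0.1188]
tool_rot: [-0.0, 1.0, 0.007, 0.002]
contact_force: [4.8, 2.8, 4.3]
gripper_width: 0.401
grasp_force: 60.3
```

In the tool's units: -0.001 m is -0.016, -0.0008 m is -0.0128.

```bash
echo '{"moves":[[0, 0.0224, -0.0128, -0.016, 0, 0, 0], [0, 0, 0, 0, 0, 0, 0], [0.7, 0, 0, 0, 0, 0, 0], [1, 0, 0, 0, 0, 0, 0], [1, 0, 0, 0, 0, 0, 0]]}' | python3 -m crank; echo '{"moves":[[1, 0, 0, 0, 0, 0, 0], [1, 0, 0, 0, 0, 0, 0], [1, 0, 0, -0.32, 0, 0, 0], [1, 0, 0, -0.8, 0, 0, 0], [1, 0, 0, -0.64, 0, 0, 0]]}' | python3 -m crank; echo '{"moves":[[1, 0, 0, 0, 0, 0, 0], [1, 0, 0, 0, 0, 0, 0]]}' | python3 -m crank
python3 look.py w6 knob_grip; python3 - <<'E'
from fit import *
W,im=cloud("w6"); r=np.hypot(W[...,0]-.5586,W[...,1]-.1274)
pan=W[(r>.03)&(r<.045)]; pz=np.median(pan[:,2])
P=W[(r<.03)&(W[...,2]>pz+.01)]; top=np.percentile(P[:,2],95); h=P[P[:,2]>top-.012]
c,rr=cv2.minEnclosingCircle(h[:,:2].astype(np.float32))
t=P[P[:,2]>top-.002]; print("panel",pz,"top",top,"above",top-pz,"circle",c,rr,"topmean",t.mean(0))
E
```

```text
time: 21.68
tool_pos: [0.5546, 0.1289, 0.1179]
tool_rot: [0.0, 1.0, 0.007, -0.001]
contact_force: [0.2, 0.3, 0.1]
gripper_width: 0.992
grasp_force: 0.0
time: 22.3
tool_pos: [0.5561, 0.1291, 0.2326]
tool_rot: [-0.0, 1.0, 0.007, 0.001]
contact_force: [1.0, -0.2, 0.5]
gripper_width: 0.998
grasp_force: 0.0
time: 22.55
tool_pos: [0.5556, 0.1291, 0.2296]
tool_rot: [-0.0, 1.0, 0.007, 0.0]
contact_force: [-0.7, 0.2, -1.4]
gripper_width: 1.0
grasp_force: 0.0
22.55 [0.5556 0.1291 0.2296] [-0.      1.      0.0074  0.0004] [ 0.0978 -0.0641  1.7634 -0.      1.4414  1.6538] [-0.7015  0.1857 -1.4071]
knob_grip 0.87 [204.7 251.4] [0.5572 0.1267 0.1272] 0.23954229 ray [0.6376 0.1294 0.3529] [-0.3357 -0.0109 -0.9421]
panel 0.24891905946553505 top 0.2968223579750405 above 0.04790329850950542 circle (0.5715125799179077, 0.12767726182937622) 0.027169670909643173 topmean [0.57266706 0.12540438 0.29642307]
```

View pics/w6.png

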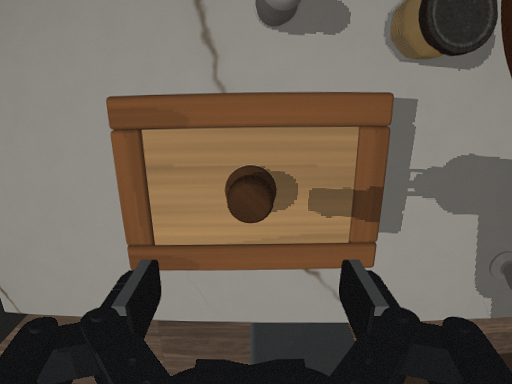

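The knob sits upright at about (251,194) and covers the ring. I'll redo the height measurement without the gripper's own points.

```bash
python3 - <<'E'
from fit import *
W,im=cloud("w6"); r=np.hypot(W[...,0]-.5586,W[...,1]-.1274); ok=(W[...,2]<.16)
pan=W[ok&(r>.028)&(r<.045)&(W[...,2]<.1)]
A=np.c_[pan[:,:2],np.ones(len(pan))]; k=np.linalg.lstsq(A,pan[:,2],rcond=None)[0]; pz=k@[.5586,.1274,1]
P=W[ok&(r<.03)&(W[...,2]>pz+.01)]; top=np.percentile(P[:,2],95); h=P[P[:,2]>top-.012]
c,rr=cv2.minEnclosingCircle(h[:,:2].astype(np.float32)); t=P[P[:,2]>top-.002]
f=W[ok&(r<.03)&(W[...,2]>pz+.002)&(W[...,2]<pz+.01)]
print("panel",pz,np.median(pan[:,2]),"top",top,np.sort(P[:,2])[-5:],"above",top-pz,"circle",c,rr,"topmean",t.mean(0),"flange z hist",np.histogram(f[:,2]-pz,bins=8))
E
```

```text
panel 0.09010008562859129 0.09009941273745731 top 0.12730241642050935 [0.1281627  0.12826308 0.1283379  0.12833877 0.12901074] above 0.037202330791918065 circle (0.5580474138259888, 0.12809863686561584) 0.018614409491419792 topmean [0.55902555 0.12759271 0.12632851] flange z hist (array([ 12,  11,  38,  89, 187, 156,  60,   4]), array([0.00208267, 0.00293706, 0.00379146, 0.00464586, 0.00550025,
       0.00635465, 0.00720905, 0.00806345, 0.00891784]))
```

```bash
python3 - <<'E'
from fit import *
for f,x,y,u in (("w1",.4311,-.2173,.058),("w2",.4311,-.2173,.058),("w6",.5586,.1274,.091)):
    W,im=cloud(f); r=np.hypot(W[...,0]-x,W[...,1]-y); z=W[...,2]; ok=z<.16
    tab=np.median(z[ok&(z<.02)&(z>-.02)]) if (ok&(abs(z)<.02)).any() else None
    top=z[(r<.010)&ok&(z>u+.028)]
    a=np.load("pics/"+f+".npz"); d=(np.array([x,y])-a["xyz"][:2])*-1; d/=np.linalg.norm(d)  # toward camera
    s=(W[...,:2]-[x,y])@d
    fl=z[ok&(s>.019)&(s<.0215)&(r<.0215)&(z>u+.001)&(z<u+.012)]
    hd=z[ok&(r<.022)&(z>u+.012)]
    print(f,"table",tab,"top med",np.median(top).round(4),"p90",np.percentile(top,90).round(4),"minus u",(np.median(top)-u).round(4),"flange",len(fl),(np.median(fl)-u).round(4),fl.std().round(4))
E
```

```text
w1 table -0.0006231713747746059 top med 0.0931 p90 0.094 minus u 0.0351 flange 36 0.0045 0.0008
w2 table -0.0005012640050028327 top med 0.0932 p90 0.0941 minus u 0.0352 flange 39 0.0044 0.0008
w6 table -0.0007138953399901393 top med 0.1266 p90 0.1275 minus u 0.0356 flange 53 0.0049 0.0009
```

The same measurement on the parked knob and the screwed knob shows it seated to about 0.5 mm, within 1 mm of the hole axis and upright. The egg cup is the last thing to check before handing in.

```bash
python3 - <<'E'
from h import *
im,d=manip.grab_frame("scene"); p=manip.camera_params("scene")
for q in("egg_cup","honey_jar","espresso_cup","salt_shaker"):
    print(q,[(round(x["conf"],2),np.round(x["centre"],1)) for x in manip.mark_of("scene",q)[:1]])
print(manip.state()["contact_force"]); print(manip.job_done())
E
```

```text
egg_cup [(0.79, array([219.2, 318.7]))]
honey_jar [(0.62, array([212.9, 202.2]))]
espresso_cup []
salt_shaker [(0.95, array([246.5, 163.4]))]
[-0.20311602  0.6075768   0.54912685]
the job is handed in; nothing more can be done
None
```

I screwed the knob into the lid, released it and handed the job in: it measures within about 0.5 mm of flush, under 1 mm off the hole and upright, and the egg cup, honey jar and salt shaker read within 3 pixels of where they stood; the last picture gave no reading for the espresso cup, and the verdict was not reported back.

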